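Move a logger cartridge from its charging dock to the reader dock (push-push bays)

ROBOT

A 7-joint arm with a two-finger parallel gripper is mounted at the origin on a cart in front of the work surface, level with it; the furniture and walls round the work are solid. World frame = base frame: x ahead of the robot, y to its left, z up, the work surface at z = 0. Lengths are in m, angles in rad, forces in N, time in s.
With the tool pointing down it reaches from about 0.425 to 1.025 m from the base axis. Payload 9.4 kg.
Tool frame: the origin (TCP) lies between the finger pads; the fingertips stand 19 mm ahead of it and the grasp point (between the pads) is the TCP; z points along the fingers, y is the line along which they close (so a half turn about z gives the same grasp; the last joint's range is limited). The gripper opens to 93 mm and grips with 3 to 60 N. Pads are 15 mm wide; open, the fingers measure 128 mm over their backs; the gripper's body (75 mm by 188 mm) begins 65 mm behind the grasp point.
Start: joints at [-1.28, 0.599, -0.003, 1.599, 0.002, 0.943, -0.08], TCP at [0.261, 0.677, 0.238] pointing down, gripper open.
Joint ranges: [-2.57, 2.57], [-0.35, 1.97], [-1.29, 1.29], [0.11, 2.56], [-1.05, 4.19], [0.11, 1.86], [-2.63, 2.63]. Speed limits (rad/s): [2.22, 2.22, 3.01, 3.01, 3.14, 3.14, 3.14].

INTERFACE

Orientations are given as a unit quaternion [x, y, z, w].
In Python, from bench import ctrl gives the robot as it stands. The module is installed in compiled form; this text tells all that it offers.
- The arm moves only by the shell command python3 -m pendant 'ROWS'. ROWS is JSON, a list of rows, each a list of 3 entries, a list of its own where there are three numbers: the finger opening in m, from 0 to 0.093, then the shift along the world's x, y, z in m, then the turn, a rotation vector about the world's x, y, z in rad. A call has 1 to 8 rows; each row shifts and turns the commanded pose from where the row before left it; what a row does not reach is not made up. A row lasts 1/10 s, in which the tool goes at most 50 mm and 8.59 degrees, less where a joint would pass 70% of its speed; a pose out of reach is approached as far as the arm can. A call with a gripper value outside its range is refused whole. The fingers move at their own pace and stop on an object; the grip force is fixed at half the most. Time passes only in rows, so rows that do not move let the fingers close. It gives the time, the measured TCP pose, the force, the opening and the grip force at its end, in the units of the state.
- ctrl.read_state(): the state, without advancing time (a new reading comes with each control period).
- ctrl.get_image(name): name is "scene" or "side" or "wrist"; returns a dict with "color" (384x512x3 uint8, blue, green, red), "z_map" (384x512 float32, m along the optical axis (not along the pixel's ray), 0 where there is no reading), "mtx" (3x3 intrinsics, pixels), "D" ([k1, k2, p1, p2, k3] as OpenCV has them; the pictures are not rectified), "eye" and "orientation" of the camera in the world; the wrist camera has in their place "T_tool_cam" (4x4, takes a point from camera to tool coordinates, whose origin is the TCP and whose axes are the flange's). Camera axes: x right, y up, looking along -z (the intrinsics and any distortion apply to the point x, -y, -z); pixel columns grow to the right and rows downward; lengths in m; the calibration is good to about 2 mm. A picture is of the moment at which its call begins: read the wrist's pose just before it.
- ctrl.close_job(): hands the job in; it is judged then, once.
The state is a dict: "time": time; "joint_positions": joint angles; "joint_velocities": joint speeds; "joint_efforts": joint torques, N m; "position": TCP position; "orientation": TCP orientation; "ft_force": force on the tool from outside, world axes, zero at the start; "torque": the same for the moment, N m; "gripper_width": opening from 0.0 (shut) to 1.0 (fully open); "grasp_force": force on a finger pad.
Only numpy, scipy, OpenCV 4.12 (cv2) and the standard library are available. Lean on these libraries where they do the work, as an engineer would, in place of code of your own. Each camera call takes 0.05 s, during which the arm holds its last target. There are 200 camera calls.

TASK

The flat grey logger cartridge is held in the plain charging dock. Press it so that the push-push catch lets it spring out, draw it out, put it nose first into the bay of the reader dock (the one with the upright screen panel), and press it home until that catch holds it by itself. Leave the beaker, the petri dish and the timer where they are.

Things in the scene. Friction and masses are not known exactly. Their poses are not given: they have to be found in the camera images.
- cartridge: Flat grey cartridge, 120 long x 44 wide x 20 mm thick, 0.08 to 0.17 kg. Origin: centre of its nose end; z runs from nose to tail, y across the width, x across the thickness. Brass contacts at the nose, black ribs at the tail; same both ways round. Starts held in the charger. In a bay it has 2 mm play all round and leans on the lower wall (-x of the mouth).
- cartridge_tail (a point): Centre of the cartridge's tail end face (44 x 20 mm), 120 mm from its origin: the face to press. Same axes as the cartridge. It stands out of the bay's collar by 51 mm when the carriage is out (0), by 15 mm when held (0.036), by 5 mm at the end stop (0.046).
- charger: Charging dock, fixed: white wedge-shaped block, 145 deep x 92 mm wide, sloping face 90 to 140 mm high turned to the robot, with one slot-shaped bay in a raised grey collar. No screen; five dark cooling slots in each side. Origin: centre of its underside; x points away from its front.
- reader: Reader dock, fixed: same block and bay as the charger, but with a black screen in an upright white panel (86 x 62 mm, its top 178 mm above the bench) standing at its far end, 87 mm behind the mouth. Origin: centre of its underside; x points away from its front.
- charger_mouth (a point): Middle of the charger bay's opening at the collar's top, 122 mm above the bench. z points out of the bay along the slot, leaning 35 deg from vertical toward the dock's front (robot); y across the slot's 48 mm width, x across its 24 mm thickness. Collar: 6 mm high, bevelled inside to 58 x 34 mm at the top, 68 x 44 mm outside.
- reader_mouth (a point): Middle of the reader bay's opening at the collar's top, 122 mm above the bench; axes and sizes as charger_mouth (z out of the bay, 35 deg from vertical). The empty bay's carriage lies 69 mm below it, where the cartridge's nose meets it.
- charger_carriage (a joint): Depth (m) of the charger's spring carriage under the cartridge's nose: 0 out, 0.036 held, 0.046 hard stop; starts held. Net spring push 4.5 to 7.3 N outward, damped. Push-push catch: press to the stop and let go: it springs out to 0 within 1 s; pressed only part way it stays held. A hook grips the cartridge while deeper than about 0.012, so do not pull it out then; at 0 it is free.
- reader_carriage (a joint): Depth (m) of the reader's spring carriage, same mechanism: 0 out, 0.036 held, 0.046 hard stop; starts at 0, bay empty. Press the cartridge in to the stop and let go: it comes back to 0.036 and stays held; let go well short of the stop, it springs back out; pressed to the stop once more it ejects.
- beaker: Bystander: glass beaker, 75 mm across, 95 mm tall, origin at the centre of its underside.
- dish: Bystander: petri dish, 95 mm across, 15 mm tall, between robot and docks, origin at the centre of its underside.
- timer: Bystander: white lab timer lying flat, 74 x 66 x 19 mm, origin at the centre of its underside.

How it is judged:
On the way, in this order (a step that is already met when the one before it is completed fails the run):
1. the cartridge has been pressed in to release the charger's catch (value of joint charger_carriage above 0.041 m), for 0.02 s.
2. pressed and let go, the charger's catch has sprung its carriage out with the cartridge still in the bay (value of joint charger_carriage below 0.004 m and z of cartridge in the frame of charger_mouth below -0.04 m), for 0.1 s.
3. the cartridge has been drawn clear of the charger (z of cartridge in the frame of charger_mouth above 0.005 m), for 0.1 s.
At the end, for the whole second after the job is handed in: The cartridge sits nose first in the reader's bay and is held there by the catch: reader carriage between 0.034 and 0.040, nose 101 to 111 mm below the collar's top and within 5 mm of the slot's middle line, aligned within 0.08 rad, at rest (value of joint reader_carriage between 0.034 and 0.04 m and z of cartridge in the frame of reader_mouth between -0.111 and -0.101 m and x of cartridge in the frame of reader_mouth between -0.005 and 0.005 m and y of cartridge in the frame of reader_mouth between -0.005 and 0.005 m and angle between the z axis of cartridge and the z axis of reader_mouth, either way round below 0.08 rad and linear speed of cartridge below 0.02 m/s); the robot touches nothing.
It fails at once if the beaker, the petri dish or the timer is shifted by more than 30 mm (distance of any of beaker, dish, timer from where it was at the start of the episode above 0.03 m).
It fails at once if the beaker is tipped (angle between beaker's own z axis and vertical above 0.5 rad).
It also fails if it takes over 58 s, if anything falls off the work surface, if the arm or the gripper's body presses on something with over 40 N, if the wrist force passes 120 N, or if a joint passes its speed limit or range.

## Working session

There is one attempt and no reset: what is moved stays moved. The work goes in short steps, Python scripts to look and compute and a shell command to move; the robot and the scene stay as the last step left them, time stands still between calls to the robot, and variables do not carry over. Pictures are saved under pics/ and viewed, at most 10 in all, crops included, and the job is handed in when it is done.

```bash
mkdir -p pics
cat > h.py <<'E'
import numpy as np, cv2
from bench import ctrl
from scipy.spatial.transform import Rotation as R
def cloud(im, T=None):
    """world points HxWx3 from z_map"""
    K=im["mtx"];z=im["z_map"];h,w=z.shape
    uv=np.stack(np.meshgrid(np.arange(w),np.arange(h)),-1).reshape(-1,1,2).astype(np.float64)
    n=cv2.undistortPoints(uv,np.array(K),np.array(im["D"])).reshape(h,w,2)
    p=np.stack([n[...,0]*z,-n[...,1]*z,-z],-1)
    if T is None:
        o=np.array(im["orientation"]); M=R.from_quat(o).as_matrix() if o.size==4 else o
        return p@M.T+np.array(im["eye"])
    return p@T[:3,:3].T+T[:3,3]
def toolT():
    s=ctrl.read_state();T=np.eye(4);T[:3,:3]=R.from_quat(s["orientation"]).as_matrix();T[:3,3]=s["position"];return T
E
python3 - <<'E'
from h import *
s=ctrl.read_state();print({k:np.round(v,3) for k,v in s.items()})
a=ctrl.get_image("scene");b=ctrl.get_image("side")
cv2.imwrite("pics/1.png",a["color"]);cv2.imwrite("pics/2.png",b["color"])
for i in(a,b):print(i["eye"],i["orientation"],i["mtx"],i["D"])
import pickle;pickle.dump((a,b),open("im0.pkl","wb"))
E
```

```text
{'time': np.float64(0.0), 'joint_positions': array([-1.28 ,  0.6  , -0.003,  1.6  ,  0.002,  0.943, -0.08 ]), 'joint_velocities': array([-0.   , -0.001,  0.   , -0.   , -0.   , -0.001, -0.001]), 'joint_efforts': array([-1.0000e-03, -7.6507e+01,  1.4980e+00, -2.5234e+01, -5.2000e-02,
        1.7000e-02,  0.0000e+00]), 'position': array([0.261, 0.676, 0.237]), 'orientation': array([ 0.183,  0.983, -0.001, -0.   ]), 'ft_force': array([1.639, 0.465, 0.482]), 'torque': array([-0.024,  0.051, -0.002]), 'grasp_force': np.float64(0.0), 'gripper_width': np.float64(1.002)}
[-0.44864211 -0.35576544  0.85245837] [ 0.40058113 -0.23674322 -0.44442569  0.76548887] [[470.48473956   0.         248.04673099]
 [  0.         470.48473956 189.04953185]
 [  0.           0.           1.        ]] [-0.14457408  0.          0.          0.          0.        ]
[-0.10426875 -0.75549929  0.95265666] [ 0.42547113 -0.12248071 -0.27045262  0.85488489] [[444.84206098   0.         255.06184928]
 [  0.         444.84206098 187.77527756]
 [  0.           0.           1.        ]] [-0.12023327  0.          0.          0.          0.        ]
```

View pics/1.png

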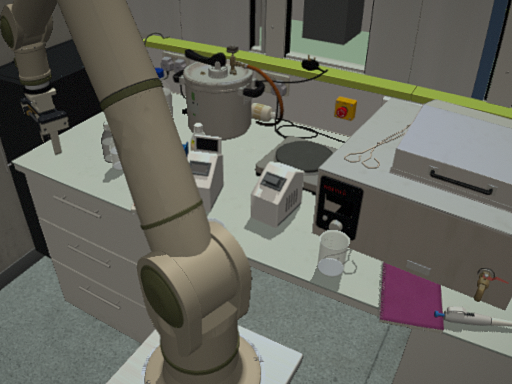

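View pics/2.png

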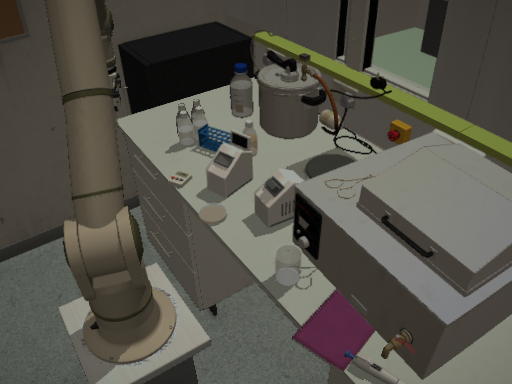

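Reader: scene about (205,165), side (230,165). Charger: scene (278,190), side (278,197). The cartridge tail is in the charger's collar. Next I measure from depth.

```bash
python3 - <<'E'
from h import *
import pickle
a,b=pickle.load(open("im0.pkl","rb"))
for n,im,px in(("scene",a,[(278,190),(273,182),(205,165),(332,255),(300,200)]),("side",b,[(278,197),(275,186),(230,165),(225,158),(213,213),(181,179),(288,265),(300,150)])):
    P=cloud(im)
    for u,v in px: print(n,u,v,P[v,u].round(3),im["color"][v,u])
    c=im["color"];
for im,n,(u0,u1,v0,v1) in((b,"chg",(245,315,160,235)),(b,"rdr",(200,260,125,205)),(a,"chg",(245,310,155,230)),(a,"rdr",(180,230,130,215))):
    P=cloud(im)[v0:v1,u0:u1];
    dx=P[2:,1:-1]-P[:-2,1:-1];dy=P[1:-1,2:]-P[1:-1,:-2];N=np.cross(dx,dy);N/=np.linalg.norm(N,axis=-1,keepdims=True)+1e-9
    N*=np.sign(N[...,2:]);Q=P[1:-1,1:-1]
    m=(abs(N[...,2]-np.cos(.611))<.12)&(Q[...,2]>.08)&(Q[...,2]<.15)
    q=Q[m];
    if len(q)<10: print(n,len(q));continue
    cen=np.median(q,0);q=q[np.linalg.norm(q-cen,axis=1)<.07]
    for _ in range(3):
        cen=q.mean(0);nn=np.linalg.svd(q-cen)[2][2];nn*=np.sign(nn[2]);q=q[abs((q-cen)@nn)<.006]
    print(n,len(q),cen.round(3),nn.round(3),"yaw",np.degrees(np.arctan2(-nn[1],-nn[0])),"lean",np.degrees(np.arccos(nn[2])))
E
python3 - <<'E'
import pickle,cv2
a,b=pickle.load(open("im0.pkl","rb"))
import numpy as np
c=[cv2.resize(im["color"][v:v+100,u:u+130],None,fx=3,fy=3,interpolation=2) for im,u,v in((a,180,130),(b,195,125))]
cv2.imwrite("pics/3.png",np.hstack(c))
E
```

```text
scene 278 190 [0.531 0.098 0.109] [60 61 59]
scene 273 182 [-0.449 -0.356  0.852] [88 90 87]
scene 205 165 [0.517 0.332 0.126] [65 66 66]
scene 332 255 [ 0.39  -0.121  0.077] [107 112 113]
scene 300 200 [0.636 0.071 0.019] [86 91 92]
side 278 197 [0.534 0.081 0.111] [126 138 145]
side 275 186 [0.539 0.103 0.138] [55 58 57]
side 230 165 [0.503 0.304 0.118] [116 127 133]
side 225 158 [0.525 0.375 0.099] [54 60 63]
side 213 213 [0.385 0.23  0.018] [103 120 128]
side 181 179 [0.386 0.46  0.018] [69 74 75]
side 288 265 [ 0.404 -0.137  0.085] [ 99 108 111]
side 300 150 [0.865 0.375 0.003] [131 148 144]
chg 122 [0.566 0.115 0.125] [-0.43   0.007  0.903] yaw -0.933432528253909 lean 25.459982842412778
rdr 93 [0.505 0.342 0.113] [-0.4   -0.179  0.899] yaw 24.187700679911632 lean 25.973663814575676
chg 283 [0.549 0.119 0.116] [-0.555  0.063  0.829] yaw -6.445522074613297 lean 33.96828860919778
rdr 119 [0.515 0.343 0.122] [-0.401 -0.204  0.893] yaw 26.993554568615174 lean 26.738178446690284
```

View pics/3.png

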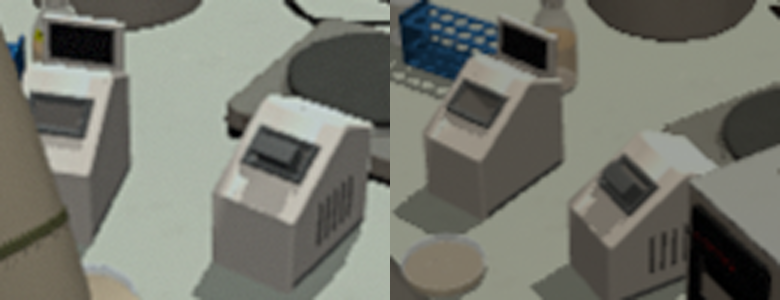

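The left half shows the scene camera and the right half the side camera. The charger (no screen) holds the cartridge in its collar, and the reader's bay is empty. The charger is at about (0.56, 0.12) and the reader at about (0.53, 0.34). I'll move the wrist camera between them for an accurate measurement.

```bash
python3 -m pendant '[[0.093,[0.014,-0.045,0.015],[0,0,-0.13]],[0.093,[0.014,-0.045,0.015],[0,0,-0.13]],[0.093,[0.014,-0.045,0.015],[0,0,-0.13]],[0.093,[0.014,-0.045,0.015],[0,0,-0.13]],[0.093,[0.014,-0.045,0.015],[0,0,-0.13]],[0.093,[0.014,-0.045,0.015],[0,0,-0.13]],[0.093,[0.014,-0.045,0.015],[0,0,-0.13]],[0.093,[0.014,-0.045,0.015],[0,0,-0.12]]]'
python3 -m pendant '[[0.093,[0.005,-0.02,0],[0.021,-0.12,0]],[0.093,[0.005,-0.02,0],[0.021,-0.12,0]],[0.093,[0.005,-0.02,0],[0.021,-0.12,0]],[0.093,[0.005,-0.02,0],[0.021,-0.12,0]],[0.093,[0,-0.02,0],[0.021,-0.12,0]],[0.093,[0,0,0],[0,0,0]],[0.093,[0,0,0],[0,0,0]]]'
cat > w.py <<'E'
from h import *
import sys,pickle
T=toolT();im=ctrl.get_image("wrist");pickle.dump((T,im),open(sys.argv[1]+".pkl","wb"))
cv2.imwrite("pics/%s.png"%sys.argv[1],im["color"])
s=ctrl.read_state();print(s["time"],T.round(3),np.round(s["joint_positions"],2),np.array(im["T_tool_cam"]).round(3))
E
python3 w.py w1
```

```text
time: 0.9
position: [0.3728, 0.3145, 0.358]
orientation: [0.645, 0.764, -0.0, -0.0]
ft_force: [0.6, 0.7, 0.5]
gripper_width: 0.998
grasp_force: 0.0
time: 1.6
position: [0.393, 0.2231, 0.3573]
orientation: [0.62, 0.735, 0.208, 0.179]
ft_force: [0.4, 0.4, 0.1]
gripper_width: 1.003
grasp_force: 0.0
1.65 [[-0.167  0.837  0.521  0.393]
 [ 0.986  0.145  0.083  0.223]
 [-0.006  0.528 -0.849  0.357]
 [ 0.     0.     0.     1.   ]] [-1.2  -0.06  0.28  2.38  0.81  0.55 -1.39] [[ 0.     0.966  0.26   0.071]
 [ 1.    -0.     0.    -0.   ]
 [ 0.     0.26  -0.966 -0.147]
 [ 0.     0.     0.     1.   ]]
```

View pics/w1.png

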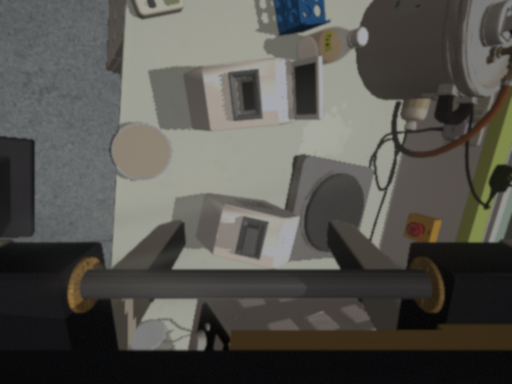

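The wrist view shows the reader collar at about (245,95) and the charger collar with the cartridge at about (250,238). The dish is at (141,150). I'll segment the two collars.

```bash
cat > d.py <<'E'
from h import *
import sys,pickle
T,im=pickle.load(open(sys.argv[1]+".pkl","rb"));vis=im["color"].copy()
Tc=T@np.array(im["T_tool_cam"]);K=np.array(im["mtx"]);D=np.array(im["D"])
def rays(px):
    n=cv2.undistortPoints(np.array(px,float).reshape(-1,1,2),K,D).reshape(-1,2)
    return np.c_[n[:,0],-n[:,1],-np.ones(len(n))]@Tc[:3,:3].T
def hit(px,p,n):
    r=rays(px);return Tc[:3,3]+r*(((p-Tc[:3,3])@n)/(r@n))[:,None]
g=cv2.cvtColor(im["color"],cv2.COLOR_BGR2GRAY)
def collar(name,u,v,w,h,th,yaw):
    m=np.zeros_like(g);m[v-h:v+h,u-w:u+w]=(g[v-h:v+h,u-w:u+w]<th)*255
    m=cv2.morphologyEx(m,cv2.MORPH_CLOSE,np.ones((9,9)))
    m=cv2.morphologyEx(m,cv2.MORPH_OPEN,np.ones((5,5)))
    c=max(cv2.findContours(m,0,2)[0],key=cv2.contourArea)
    r=cv2.minAreaRect(c);bx=cv2.boxPoints(r)
    cv2.drawContours(vis,[c],-1,(0,255,0),1)
    P0=hit([r[0]],np.array([0,0,.122]),np.array([0,0,1.]))[0]
    for _ in range(4):
        n=np.array([-np.sin(.611)*np.cos(yaw),-np.sin(.611)*np.sin(yaw),np.cos(.611)])
        B=hit(c.reshape(-1,2),P0,n)
        ex=np.array([np.cos(.611)*np.cos(yaw),np.cos(.611)*np.sin(yaw),np.sin(.611)]);ey=np.array([-np.sin(yaw),np.cos(yaw),0])
        q=np.c_[(B-P0)@ex,(B-P0)@ey].astype(np.float32);(cx,cy),(a,b),ang=cv2.minAreaRect(q*1000)
        if a>b:a,b=b,a;ang+=90
        ang=(ang+90)%180-90
        yaw+=np.radians(ang)*np.cos(.611) 
        P0=P0+(ex*cx+ey*cy)/1000;P0=hit(cv2.projectPoints(((P0-Tc[:3,3])@Tc[:3,:3]*[1,-1,-1])[None],np.zeros(3),np.zeros(3),K,D)[0][0],np.array([0,0,.122]),np.array([0,0,1.]))[0]
    print(name,"mouth",P0.round(4),"yaw",np.degrees(yaw).round(2),"size",round(a,1),round(b,1),"last",round(ang,2))
for arg in sys.argv[2:]:
    n,*x=arg.split(",");x=[float(i) for i in x];collar(n,*[int(i) for i in x[:5]],np.radians(x[5]))
cv2.imwrite("pics/%s_d.png"%sys.argv[1],vis)
E
python3 d.py w1 rdr,245,95,25,38,110,12 chg,252,238,24,30,110,-8
python3 - <<'E'
from h import *
import pickle
T,im=pickle.load(open("w1.pkl","rb"));P=cloud(im,T@np.array(im["T_tool_cam"]))
for u,v in((245,95),(250,238),(207,95),(230,210),(283,85),(141,150),(330,210),(285,240),(260,320),(190,280),(150,335)):print(u,v,P[v,u].round(3),im["color"][v,u])
v=cv2.imread("pics/w1_d.png")[50:290,180:340];cv2.imwrite("pics/w1_c.png",cv2.resize(v,None,fx=2.5,fy=2.5,interpolation=2))
E
```

```text
rdr mouth [0.5014 0.3455 0.122 ] yaw 16.09 size 43.0 66.1 last 0.11
chg mouth [0.5517 0.1395 0.122 ] yaw -13.84 size 49.3 93.9 last -0.16
245 95 [0.534 0.357 0.062] [35 38 38]
250 238 [0.539 0.131 0.133] [79 81 82]
207 95 [0.459 0.339 0.086] [144 152 161]
230 210 [0.519 0.166 0.092] [132 140 148]
283 85 [0.551 0.369 0.142] [173 166 164]
141 150 [0.387 0.244 0.015] [115 129 139]
330 210 [0.801 0.154 0.059] [58 59 60]
285 240 [0.608 0.125 0.139] [171 166 164]
260 320 [ 0.581 -0.023  0.141] [60 64 69]
190 280 [0.33  0.243 0.418] [60 63 64]
150 335 [ 0.419 -0.078  0.043] [119 120 120]
```

View pics/w1_c.png

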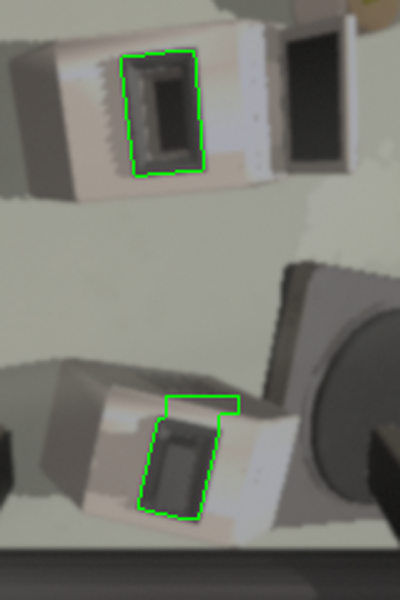

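The reader contour fits the collar well. The charger mask leaks into the side shadow at the top, so I'll tighten it.

```bash
python3 d.py w1 chg,252,239,18,21,110,-12 chg,252,239,18,22,95,-12
python3 - <<'E'
from h import *
import pickle
a,b=pickle.load(open("im0.pkl","rb"))
for im in(a,b):
  P=cloud(im).reshape(-1,3)
  m=(P[:,0]>.3)&(P[:,0]<.8)&(P[:,1]>-.15)&(P[:,1]<.08)&(P[:,2]>.16)&(P[:,2]<.6)
  q=P[m];print(len(q),np.percentile(q,[1,50,99],axis=0).round(3) if len(q) else '')
E
```

```text
chg mouth [0.548  0.1267 0.122 ] yaw -5.38 size 43.1 65.7 last 0.23
chg mouth [0.5481 0.1266 0.122 ] yaw -5.67 size 41.5 64.1 last 0.17
3580 [[ 0.501 -0.149  0.163]
 [ 0.568 -0.09   0.228]
 [ 0.794 -0.021  0.236]]
3069 [[ 0.5   -0.149  0.166]
 [ 0.585 -0.086  0.228]
 [ 0.793 -0.022  0.235]]
```

```bash
cat > go.py <<'E'
from h import *
import sys
# go.py mouthx mouthy yawdeg dist(TCP along n) [dx dy off axis] -> shift, rotvec from measured pose
mx,my,yw,d=map(float,sys.argv[1:5]);ox,oy=(map(float,sys.argv[5:7]) if len(sys.argv)>5 else (0,0))
y=np.radians(yw);t=np.radians(35)
n=np.array([-np.sin(t)*np.cos(y),-np.sin(t)*np.sin(y),np.cos(t)]);ex=np.array([np.cos(t)*np.cos(y),np.cos(t)*np.sin(y),np.sin(t)]);ey=np.cross(n,ex)
T=toolT();tgt=np.array([mx,my,.122])+n*d+ex*ox+ey*oy
Rt=np.c_[ey,ex,-n]
rv=R.from_matrix(Rt@T[:3,:3].T).as_rotvec()
s=ctrl.read_state()
print("t",s["time"],"shift",(tgt-T[:3,3]).round(4),"rot",rv.round(3),"deg",np.degrees(np.linalg.norm(rv)).round(1),"in mouth frame",((T[:3,3]-[mx,my,.122])@np.c_[ex,ey,n]).round(4),"w",round(float(s["gripper_width"]),3),"f",np.round(s["ft_force"],1),"n",n.round(3),"q",np.round(s["joint_positions"],2))
E
python3 go.py .548 .1267 -5.5 .16
```

```text
t 1.65 shift [ 0.0632 -0.0882 -0.1045] rot [ 0.008 -0.055 -0.263] deg 15.4 in mouth frame [0.0015 0.0818 0.2865] w 1.0 f [0.3 0.1 0.5] n [-0.571  0.055  0.819] q [-1.2  -0.06  0.28  2.38  0.81  0.55 -1.39]
```

```bash
python3 -m pendant '[[0,[0.013,-0.018,-0.021],[0.002,-0.011,-0.053]],[0,[0.013,-0.018,-0.021],[0.002,-0.011,-0.053]],[0,[0.013,-0.018,-0.021],[0.002,-0.011,-0.053]],[0,[0.013,-0.018,-0.021],[0.002,-0.011,-0.053]],[0,[0.012,-0.016,-0.021],[0,-0.011,-0.053]],[0,[0,0,0],[0,0,0]],[0,[0,0,0],[0,0,0]]]'
python3 w.py w2;python3 go.py .548 .1267 -5.5 .094
```

```text
time: 2.35
position: [0.4545, 0.1413, 0.2608]
orientation: [0.7, 0.648, 0.203, 0.223]
ft_force: [-1.2, -0.1, -0.6]
gripper_width: 0.442
grasp_force: 0.0
2.4 [[ 0.079  0.816  0.572  0.455]
 [ 0.997 -0.062 -0.05   0.141]
 [-0.005  0.574 -0.819  0.261]
 [ 0.     0.     0.     1.   ]] [-1.03  0.18  0.39  2.53  1.65  0.33 -2.31] [[ 0.     0.966  0.26   0.071]
 [ 1.    -0.     0.    -0.   ]
 [ 0.     0.26  -0.966 -0.147]
 [ 0.     0.     0.     1.   ]]
t 2.4 shift [ 0.04   -0.0097 -0.0623] rot [ 0.004  0.001 -0.017] deg 1.0 in mouth frame [0.0023 0.0058 0.1684] w 0.403 f [-0.3  0.5 -0.3] n [-0.571  0.055  0.819] q [-1.03  0.18  0.39  2.53  1.65  0.33 -2.31]
```

View pics/w2.png

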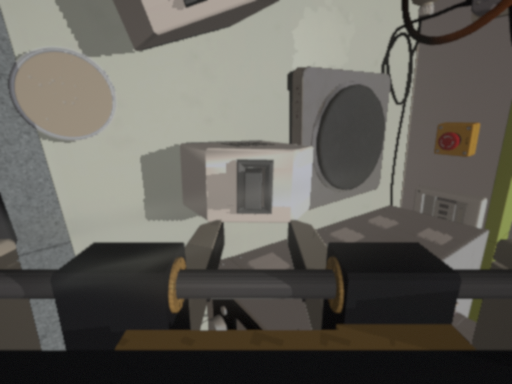

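The charger collar is at about (255,187) with the cartridge tail inside it. Joint 7 is nearing its limit, so I'll use the equivalent half-turned grasp. First I test which direction of turn increases joint 7.

```bash
python3 d.py w2 chg,255,187,22,32,110,-6 
python3 -m pendant '[[0,[0,0,0],[-0.08,0.007,0.115]],[0,[0,0,0],[-0.08,0.007,0.115]],[0,[0,0,0],[0,0,0]]]'; python3 go.py .548 .1267 -5.5 .16
```

```text
chg mouth [0.5491 0.1266 0.122 ] yaw -5.54 size 41.1 64.3 last 0.01
time: 2.7
position: [0.4539, 0.1419, 0.2619]
orientation: [0.602, 0.74, 0.171, 0.248]
ft_force: [0.2, 0.1, -0.0]
gripper_width: 0.146
grasp_force: 0.0
t 2.7 shift [ 0.0027 -0.0064 -0.0088] rot [ 0.163 -0.013 -0.25 ] deg 17.1 in mouth frame [0.0023 0.0061 0.1691] w 0.146 f [ 0.2  0.1 -0. ] n [-0.571  0.055  0.819] q [-1.05  0.18  0.42  2.53  1.66  0.32 -2.03]
```

```bash
for i in 1; do python3 -m pendant '[[0,[0,0,0],[-0.081,0.008,0.116]],[0,[0,0,0],[-0.081,0.008,0.116]],[0,[0,0,0],[-0.081,0.008,0.116]],[0,[0,0,0],[-0.081,0.008,0.116]],[0,[0,0,0],[-0.081,0.008,0.116]],[0,[0,0,0],[-0.081,0.008,0.116]],[0,[0,0,0],[-0.081,0.008,0.116]],[0,[0,0,0],[-0.081,0.008,0.116]]]'
python3 -m pendant '[[0,[0,0,0],[-0.081,0.008,0.116]],[0,[0,0,0],[-0.081,0.008,0.116]],[0,[0,0,0],[-0.081,0.008,0.116]],[0,[0,0,0],[-0.081,0.008,0.116]],[0,[0,0,0],[-0.081,0.008,0.116]],[0,[0,0,0],[-0.081,0.008,0.116]],[0,[0,0,0],[-0.081,0.008,0.116]],[0,[0,0,0],[-0.081,0.008,0.116]]]'; done
sed -i 's/^Rt=.*/Rt=np.c_[-ey,-ex,-n]/' go.py
python3 go.py .549 .1267 -5.5 .16
```

```text
time: 3.5
position: [0.4539, 0.1418, 0.2616]
orientation: [0.112, 0.948, 0.009, 0.297]
ft_force: [0.3, 0.0, 0.8]
gripper_width: 0.007
grasp_force: 0.0
time: 4.3
position: [0.4539, 0.1418, 0.2616]
orientation: [-0.413, 0.86, -0.157, 0.253]
ft_force: [-0.6, 0.3, 0.3]
gripper_width: 0.004
grasp_force: 0.0
t 4.3 shift [ 0.0037 -0.0063 -0.0085] rot [-0.324  0.027  0.477] deg 33.1 in mouth frame [0.0013 0.0059 0.1694] w 0.004 f [-0.6  0.3  0.3] n [-0.571  0.055  0.819] q [-1.26  0.21  0.68  2.53  1.64  0.26  0.26]
```

```bash
python3 -m pendant '[[0,[0.009,-0.002,-0.014],[-0.081,0.007,0.119]],[0,[0.009,-0.002,-0.014],[-0.081,0.007,0.119]],[0,[0.01,-0.002,-0.015],[-0.081,0.007,0.119]],[0,[0.01,-0.003,-0.015],[-0.081,0.006,0.12]],[0,[0,0,0],[0,0,0]],[0,[0,0,0],[0,0,0]]]'
python3 go.py .549 .1267 -5.5 .1
```

```text
time: 4.9
position: [0.4912, 0.1317, 0.2045]
orientation: [-0.634, 0.712, -0.222, 0.204]
ft_force: [0.4, -0.6, 0.3]
gripper_width: 0.008
grasp_force: 0.0
t 4.9 shift [ 0.0007  0.0005 -0.0006] rot [-0.008  0.003  0.018] deg 1.1 in mouth frame [-0.0002 -0.0005  0.1008] w 0.008 f [ 0.4 -0.6  0.3] n [-0.571  0.055  0.819] q [-0.9   0.37  0.38  2.54  2.35  0.33  0.13]
```

```bash
python3 -m pendant '[[0,[0.0115,-0.001,-0.0165],[-0.004,0.001,0.009]],[0,[0.0115,-0.001,-0.0165],[-0.004,0.001,0.009]],[0,[0.0115,-0.001,-0.0165],[0,0,0]],[0,[0.003,0,-0.004],[0,0,0]],[0,[0,0,0],[0,0,0]]]'
python3 go.py .549 .1267 -5.5 .023
```

```text
time: 5.4
position: [0.5286, 0.1292, 0.151]
orientation: [-0.643, 0.704, -0.223, 0.202]
ft_force: [-0.2, -0.3, -0.0]
gripper_width: 0.004
grasp_force: 0.0
t 5.4 shift [ 0.0072 -0.0012 -0.0102] rot [ 0.002  0.001 -0.004] deg 0.3 in mouth frame [-0.0001  0.0005  0.0355] w 0.004 f [-0.2 -0.3 -0. ] n [-0.571  0.055  0.819] q [-0.69  0.51  0.19  2.51  2.53  0.45 -0.01]
```

Tip is about 1.5 mm above the tail. Pressing now, in small steps.

```bash
python3 -m pendant '[[0,[0.0017,0,-0.0025],[0,0,0]],[0,[0.0017,0,-0.0025],[0,0,0]],[0,[0.0017,0,-0.0025],[0,0,0]],[0,[0.0012,0,-0.0017],[0,0,0]],[0,[0,0,0],[0,0,0]]]'
python3 go.py .549 .1267 -5.5 .023
```

```text
time: 5.9
position: [0.5347, 0.1291, 0.1422]
orientation: [-0.644, 0.704, -0.223, 0.202]
ft_force: [-2.1, -0.3, 3.7]
gripper_width: 0.006
grasp_force: 2.5
t 5.9 shift [ 0.0012 -0.0012 -0.0014] rot [ 0.003  0.001 -0.006] deg 0.4 in mouth frame [-0.0003  0.001   0.0248] w 0.006 f [-2.1 -0.3  3.7] n [-0.571  0.055  0.819] q [-0.66  0.54  0.18  2.51  2.55  0.47 -0.02]
```

```bash
python3 -m pendant '[[0,[0.0009,0,-0.0012],[0,0,0]],[0,[0.0006,0,-0.0008],[0,0,0]],[0,[0,0,0],[0,0,0]]]'
python3 go.py .549 .1267 -5.5 .023
```

```text
time: 6.2
position: [0.5352, 0.1291, 0.1413]
orientation: [-0.644, 0.703, -0.223, 0.203]
ft_force: [-16.8, 0.4, 30.7]
gripper_width: 0.006
grasp_force: 17.6
t 6.2 shift [ 0.0006 -0.0011 -0.0005] rot [ 0.002  0.002 -0.007] deg 0.5 in mouth frame [-0.0003  0.001   0.0238] w 0.006 f [-16.8   0.4  30.7] n [-0.571  0.055  0.819] q [-0.66  0.54  0.17  2.51  2.56  0.48 -0.03]
```

```bash
python3 -m pendant '[[0,[-0.006,0.0005,0.008],[0,0,0]],[0,[-0.023,0.002,0.033],[0,0,0]],[0,[-0.023,0.002,0.033],[0,0,0]],[0.06,[0,0,0],[0,0,0]],[0.06,[0,0,0],[0,0,0]],[0.06,[0,0,0],[0,0,0]],[0.06,[0,0,0],[0,0,0]]]'
python3 go.py .549 .1267 -5.5 .03; python3 w.py w3
python3 - <<'E'
from h import *
import pickle
T,im=pickle.load(open("w3.pkl","rb"));P=cloud(im,T@np.array(im["T_tool_cam"]))
y=np.radians(-5.5);t=np.radians(35)
n=np.array([-np.sin(t)*np.cos(y),-np.sin(t)*np.sin(y),np.cos(t)]);ex=np.array([np.cos(t)*np.cos(y),np.cos(t)*np.sin(y),np.sin(t)]);ey=np.cross(n,ex)
q=(P.reshape(-1,3)-[.549,.1267,.122])@np.c_[ex,ey,n]
for lo,hi in((.02,.04),(.04,.07)):
  m=(abs(q[:,0])<.03)&(abs(q[:,1])<.04)&(q[:,2]>lo)&(q[:,2]<hi);print(m.sum(),np.percentile(q[m],[2,50,98],axis=0).round(4) if m.sum() else'')
E
```

```text
time: 6.9
position: [0.4863, 0.1327, 0.2112]
orientation: [-0.644, 0.704, -0.224, 0.201]
ft_force: [0.1, -0.5, 0.5]
gripper_width: 0.3
grasp_force: 0.0
t 6.9 shift [ 0.0456 -0.0043 -0.0646] rot [ 0.005 -0.    -0.005] deg 0.4 in mouth frame [-4.000e-04 -1.000e-04  1.092e-01] w 0.3 f [ 0.1 -0.5  0.5] n [-0.571  0.055  0.819] q [-0.94  0.35  0.42  2.54  2.32  0.31  0.19]
6.95 [[-0.091 -0.816  0.571  0.486]
 [-0.996  0.072 -0.056  0.133]
 [ 0.005 -0.574 -0.819  0.211]
 [ 0.     0.     0.     1.   ]] [-0.94  0.35  0.42  2.54  2.32  0.31  0.19] [[ 0.     0.966  0.26   0.073]
 [ 1.    -0.    -0.     0.   ]
 [-0.     0.26  -0.966 -0.147]
 [ 0.     0.     0.     1.   ]]
117 [[-0.0112 -0.0241  0.0208]
 [-0.0017 -0.0238  0.0302]
 [ 0.0077 -0.0225  0.039 ]]
1383 [[-0.0117 -0.0238  0.0428]
 [-0.0019 -0.0042  0.0508]
 [ 0.0079  0.0183  0.0521]]
```

View pics/w3.png

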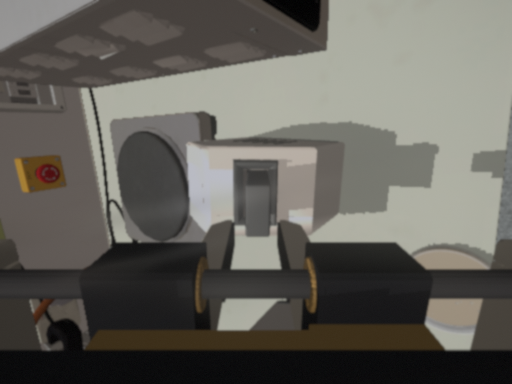

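The cartridge has sprung out: the tail is 51 mm above the collar, centred at x = -1.9 mm. Tail pixel is about (257,190). Moving down to grasp it.

```bash
python3 -m pendant '[[0.07,[0,0,0],[0,0,0]],[0.07,[0,0,0],[0,0,0]],[0.07,[0.0146,-0.002,-0.0219],[0.005,0,-0.005]],[0.07,[0.0146,-0.002,-0.0219],[0,0,0]],[0.07,[0.0146,-0.002,-0.0219],[0,0,0]],[0.07,[0,0,0],[0,0,0]],[0.07,[0,0,0],[0,0,0]]]'
python3 go.py .549 .1267 -5.5 .03 -.0019 -.002
```

```text
time: 7.65
position: [0.5291, 0.1262, 0.1457]
orientation: [-0.641, 0.706, -0.222, 0.202]
ft_force: [-0.2, 0.4, 0.9]
gripper_width: 0.753
grasp_force: 0.0
t 7.65 shift [ 0.0011  0.0003 -0.0002] rot [ 0.    -0.001  0.   ] deg 0.1 in mouth frame [-0.0026 -0.0024  0.0308] w 0.753 f [-0.2  0.4  0.9] n [-0.571  0.055  0.819] q [-0.66  0.52  0.17  2.52  2.54  0.47 -0.01]
```

Close, then draw out along the bay axis: 70 mm is needed and I take about 95 mm.

```bash
python3 -m pendant '[[0,[0.001,0,0],[0,0,0]],[0,[0,0,0],[0,0,0]],[0,[0,0,0],[0,0,0]],[0,[0,0,0],[0,0,0]],[0,[0,0,0],[0,0,0]],[0,[0,0,0],[0,0,0]],[0,[0,0,0],[0,0,0]]]'
python3 -m pendant '[[0,[-0.0057,0.0006,0.0082],[0,0,0]],[0,[-0.0057,0.0006,0.0082],[0,0,0]],[0,[0,0,0],[0,0,0]]]'
python3 go.py .549 .1267 -5.5 .125
```

```text
time: 8.35
position: [0.5305, 0.1275, 0.1462]
orientation: [-0.642, 0.705, -0.222, 0.203]
ft_force: [-0.7, -0.5, 2.2]
gripper_width: 0.214
grasp_force: 30.0
time: 8.65
position: [0.5184, 0.1287, 0.1637]
orientation: [-0.642, 0.705, -0.222, 0.203]
ft_force: [0.6, -0.3, -0.9]
gripper_width: 0.21
grasp_force: 30.0
t 8.65 shift [-0.0407  0.0049  0.0607] rot [-0.002  0.001 -0.002] deg 0.2 in mouth frame [-0.0012 -0.0009  0.0517] w 0.21 f [ 0.6 -0.3 -0.9] n [-0.571  0.055  0.819] q [-0.71  0.48  0.21  2.52  2.5   0.43  0.02]
```

```bash
python3 -m pendant '[[0,[-0.0132,0.0014,0.019],[0,0,0]],[0,[-0.0132,0.0014,0.019],[0,0,0]],[0,[-0.0132,0.0014,0.019],[0,0,0]],[0,[0,0,0],[0,0,0]],[0,[0,0,0],[0,0,0]]]'
python3 go.py .549 .1267 -5.5 .13; python3 go.py .5014 .3455 16.1 .13
```

```text
time: 9.15
position: [0.4796, 0.1338, 0.2199]
orientation: [-0.642, 0.705, -0.222, 0.204]
ft_force: [0.3, 0.5, -1.4]
gripper_width: 0.211
grasp_force: 30.0
t 9.15 shift [-0.0048  0.      0.0085] rot [-0.002  0.002 -0.004] deg 0.3 in mouth frame [-0.001   0.0004  0.1202] w 0.211 f [ 0.3  0.5 -1.4] n [-0.571  0.055  0.819] q [-0.98  0.32  0.45  2.55  2.27  0.3   0.24]
t 9.15 shift [-0.0499  0.191   0.0085] rot [-0.002  0.001  0.373] deg 21.4 in mouth frame [-0.0091 -0.1974  0.1259] w 0.211 f [ 0.3  0.5 -1.4] n [-0.551 -0.159  0.819] q [-0.98  0.32  0.45  2.55  2.27  0.3   0.24]
```

```bash
python3 -m pendant '[[0,[0,0,0.03],[0,0,0]],[0,[0,0.005,0.03],[0,0,0]],[0,[-0.012,0.03,0],[0,0,0.062]],[0,[-0.012,0.03,0],[0,0,0.062]],[0,[-0.012,0.03,0],[0,0,0.062]],[0,[-0.012,0.03,0],[0,0,0.062]],[0,[-0.012,0.03,0],[0,0,0.062]],[0,[-0.012,0.03,0],[0,0,0.062]]]'
python3 go.py .5014 .3455 16.1 .17
```

```text
time: 9.95
position: [0.4072, 0.3115, 0.2556]
orientation: [0.761, -0.575, 0.189, -0.233]
ft_force: [-0.6, 0.5, -1.2]
gripper_width: 0.212
grasp_force: 30.0
t 9.95 shift [0.0005 0.007  0.0056] rot [0.019 0.003 0.009] deg 1.2 in mouth frame [-0.0052 -0.0066  0.1668] w 0.212 f [-0.6  0.5 -1.2] n [-0.551 -0.159  0.819] q [-1.62  0.3   0.78  2.47  1.83  0.16  0.71]
```

```bash
python3 -m pendant '[[0,[0.0005,0.007,0.0056],[0.019,0.003,0.009]],[0,[0,0,0],[0,0,0]],[0,[0,0,0],[0,0,0]]]'
python3 go.py .5014 .3455 16.1 .17;python3 w.py w4
```

```text
time: 10.25
position: [0.4084, 0.3165, 0.2617]
orientation: [0.761, -0.575, 0.181, -0.24]
ft_force: [-0.7, -0.5, -2.6]
gripper_width: 0.212
grasp_force: 30.0
t 10.25 shift [-0.0007  0.002  -0.0004] rot [-0.001  0.     0.004] deg 0.3 in mouth frame [ 0.0003 -0.0021  0.1703] w 0.212 f [-0.7 -0.5 -2.6] n [-0.551 -0.159  0.819] q [-1.62  0.28  0.79  2.47  1.81  0.15  0.73]
10.3 [[ 0.273 -0.788  0.552  0.408]
 [-0.962 -0.223  0.157  0.316]
 [-0.001 -0.574 -0.819  0.262]
 [ 0.     0.     0.     1.   ]] [-1.62  0.28  0.79  2.47  1.81  0.15  0.73] [[ 0.     0.966  0.26   0.072]
 [ 1.     0.    -0.     0.   ]
 [-0.     0.26  -0.966 -0.147]
 [ 0.     0.     0.     1.   ]]
```

View pics/w4.png

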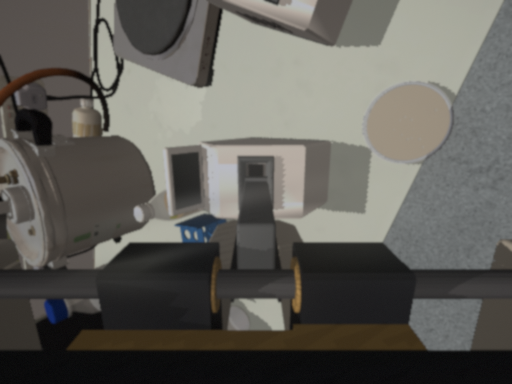

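The reader collar is at about (256,170), with the held cartridge in front of it. I check the collar's edges and the cartridge's pose in the estimated mouth frame.

```bash
python3 - <<'E'
from h import *
import pickle
T,im=pickle.load(open("w4.pkl","rb"));P=cloud(im,T@np.array(im["T_tool_cam"]))
y=np.radians(16.1);t=np.radians(35)
n=np.array([-np.sin(t)*np.cos(y),-np.sin(t)*np.sin(y),np.cos(t)]);ex=np.array([np.cos(t)*np.cos(y),np.cos(t)*np.sin(y),np.sin(t)]);ey=np.cross(n,ex)
q=(P-[.5014,.3455,.122])@np.c_[ex,ey,n];g=cv2.cvtColor(im["color"],cv2.COLOR_BGR2GRAY)
for v in range(146,200,5):
    r=q[v];m=(abs(r[:,2])<.012)&(abs(r[:,0])<.035)&(g[v]<100)&(np.abs(r[:,1])<.05)
    c=q[v][(q[v][:,2]>.02)&(abs(q[v][:,0])<.05)&(np.abs(q[v][:,1])<.06)]
    if m.sum()>1: print(v,"collar x",r[m][:,0].min().round(4),r[m][:,0].max().round(4),"y",r[m][:,1].mean().round(4),"z",np.median(r[m][:,2]).round(4),"cart",len(c) and (c[:,0].min().round(4),c[:,0].max().round(4),c[:,1].mean().round(4),c[:,2].mean().round(3)))
print(min(q[v,u,1] for v in range(140,170) for u in range(245,268) if abs(q[v,u,2])<.01 and g[v,u]<100), max(q[v,u,1] for v in range(140,170) for u in range(245,268) if abs(q[v,u,2])<.01 and g[v,u]<100))
w=(q[...,2]>-.012)&(q[...,2]<.004)&(abs(q[...,0])<.07)&(abs(q[...,1])<.06)&(g>120)
print("dock y range",np.percentile(q[w][:,1],[1,99]))
# cartridge: all points with z in .03.. .13
m=(q[...,2]>.03)&(q[...,2]<.15)&(abs(q[...,0])<.02)&(abs(q[...,1])<.035);u=np.argwhere(m);m[232:]=0
print("cart pts",m.sum(),np.percentile(q[m],[1,50,99],axis=0).round(4))
E
python3 d.py w4 rdr,256,182,21,30,105,16
```

```text
161 collar x -0.0206 0.0193 y -0.0275 z -0.0018 cart 0
166 collar x -0.0207 0.0194 y -0.0215 z -0.0014 cart 0
171 collar x -0.0208 0.0195 y -0.0156 z -0.0012 cart 0
176 collar x -0.0209 0.0196 y -0.0096 z -0.0012 cart (np.float64(-0.0095), np.float64(0.0094), np.float64(-0.0252), np.float64(0.076))
181 collar x -0.021 0.0197 y -0.0036 z -0.0008 cart (np.float64(-0.0102), np.float64(0.0092), np.float64(-0.0247), np.float64(0.094))
186 collar x -0.0211 0.0198 y 0.0026 z -0.0009 cart (np.float64(-0.0099), np.float64(0.0089), np.float64(-0.0249), np.float64(0.113))
191 collar x -0.0198 0.0199 y 0.0086 z -0.0006 cart (np.float64(-0.01), np.float64(0.009), np.float64(-0.0248), np.float64(0.128))
196 collar x -0.0213 0.0189 y 0.0151 z -0.0003 cart (np.float64(-0.0102), np.float64(0.009), np.float64(-0.0248), np.float64(0.141))
-0.03253988326477055 -0.01736716062334611
dock y range [-0.04554939  0.04429124]
cart pts 622 [[-0.0102 -0.0254  0.0755]
 [-0.0004 -0.0249  0.1211]
 [ 0.0094 -0.0227  0.1493]]
rdr mouth [0.5006 0.346  0.122 ] yaw 15.81 size 41.5 66.2 last -0.01
```

```bash
python3 -m pendant '[[0,[-0.0005,0.002,0],[0,0,0.003]],[0,[0.0165,0.0048,-0.0246],[0,0,0]],[0,[0.0165,0.0048,-0.0246],[0,0,0]],[0,[0,0,0],[0,0,0]],[0,[0,0,0],[0,0,0]]]'
python3 go.py .5010 .3455 16 .09
```

```text
time: 10.8
position: [0.4314, 0.3226, 0.2278]
orientation: [0.762, -0.574, 0.185, -0.237]
ft_force: [0.2, -0.2, -2.6]
gripper_width: 0.212
grasp_force: 30.0
t 10.8 shift [ 0.02    0.0087 -0.0321] rot [0.009 0.002 0.003] deg 0.6 in mouth frame [ 0.0007 -0.0029  0.1287] w 0.212 f [ 0.2 -0.2 -2.6] n [-0.551 -0.158  0.819] q [-1.32  0.34  0.45  2.45  2.07  0.24  0.47]
```

```bash
python3 -m pendant '[[0,[0.004,0.004,-0.006],[0.009,0.002,0.003]],[0,[0.0045,0.0015,-0.007],[0,0,0]],[0,[0.0045,0.0013,-0.007],[0,0,0]],[0,[0,0,0],[0,0,0]]]'
python3 go.py .5010 .3455 16 .09
```

```text
time: 11.2
position: [0.4434, 0.3314, 0.2083]
orientation: [0.763, -0.572, 0.181, -0.241]
ft_force: [-0.0, 0.5, -1.5]
gripper_width: 0.212
grasp_force: 30.0
t 11.2 shift [ 0.0079 -0.0001 -0.0125] rot [ 0.     0.002 -0.004] deg 0.3 in mouth frame [0.001  0.0023 0.1046] w 0.212 f [-0.   0.5 -1.5] n [-0.551 -0.158  0.819] q [-1.18  0.39  0.31  2.44  2.19  0.29  0.35]
```

```bash
python3 -m pendant '[[0,[-0.0005,-0.002,-0.001],[0,0.002,-0.003]],[0,[0.0042,0.001,-0.006],[0,0,0]],[0,[0.0042,0.001,-0.006],[0,0,0]],[0,[0,0,0],[0,0,0]]]'
python3 go.py .5010 .3455 16 .08
```

```text
time: 11.6
position: [0.4516, 0.3315, 0.1948]
orientation: [0.762, -0.574, 0.18, -0.24]
ft_force: [-1.1, 0.1, -1.3]
gripper_width: 0.216
grasp_force: 30.0
t 11.6 shift [ 0.0053  0.0013 -0.0072] rot [-0.    -0.001 -0.001] deg 0.1 in mouth frame [-0.0003  0.0002  0.0891] w 0.216 f [-1.1  0.1 -1.3] n [-0.551 -0.158  0.819] q [-1.12  0.42  0.25  2.44  2.25  0.32  0.29]
```

Aligned, nose about 10 mm into the collar, no force. Continue down.

```bash
python3 -m pendant '[[0,[0.0055,0.0016,-0.0082],[0,0,0]],[0,[0.0055,0.0016,-0.0082],[0,0,0]],[0,[0,0,0],[0,0,0]]]'
python3 go.py .5010 .3455 16 .035
python3 -m pendant '[[0,[0.0055,0.0016,-0.0082],[0,0,0]],[0,[0.0055,0.0016,-0.0082],[0,0,0]],[0,[0,0,0],[0,0,0]]]'
python3 go.py .5010 .3455 16 .0315
```

```text
time: 11.9
position: [0.4628, 0.3345, 0.1781]
orientation: [0.762, -0.574, 0.18, -0.24]
ft_force: [-0.0, -0.3, -1.9]
gripper_width: 0.214
grasp_force: 30.0
t 11.9 shift [ 0.0189  0.0055 -0.0274] rot [-0.    -0.001 -0.001] deg 0.1 in mouth frame [-0.0004 -0.0001  0.0687] w 0.214 f [-0.  -0.3 -1.9] n [-0.551 -0.158  0.819] q [-1.05  0.46  0.18  2.43  2.31  0.36  0.24]
time: 12.2
position: [0.4741, 0.3379, 0.1612]
orientation: [0.762, -0.574, 0.18, -0.24]
ft_force: [-0.4, -0.6, -2.2]
gripper_width: 0.209
grasp_force: 30.0
t 12.2 shift [ 0.0095  0.0026 -0.0134] rot [-0.    -0.002 -0.001] deg 0.1 in mouth frame [-0.0004  0.0001  0.0482] w 0.209 f [-0.4 -0.6 -2.2] n [-0.551 -0.158  0.819] q [-1.    0.5   0.14  2.42  2.36  0.39  0.2 ]
```

```bash
python3 -m pendant '[[0,[0.0045,0.0013,-0.0067],[0,0,0]],[0,[0.0045,0.0013,-0.0067],[0,0,0]],[0,[0,0,0],[0,0,0]]]'
python3 go.py .5010 .3455 16 .0315
python3 -m pendant '[[0.05,[0,0,0],[0,0,0]],[0.05,[0,0,0],[0,0,0]],[0.05,[0,0,0],[0,0,0]],[0.05,[-0.017,-0.005,0.025],[0,0,0]],[0.05,[-0.017,-0.005,0.025],[0,0,0]],[0,[0,0,0],[0,0,0]],[0,[0,0,0],[0,0,0]]]'
python3 go.py .5010 .3455 16 .075; python3 w.py w5
python3 - <<'E'
from h import *
import pickle
T,im=pickle.load(open("w5.pkl","rb"));P=cloud(im,T@np.array(im["T_tool_cam"]))
y=np.radians(16);t=np.radians(35)
n=np.array([-np.sin(t)*np.cos(y),-np.sin(t)*np.sin(y),np.cos(t)]);ex=np.array([np.cos(t)*np.cos(y),np.cos(t)*np.sin(y),np.sin(t)]);ey=np.cross(n,ex)
q=(P.reshape(-1,3)-[.501,.3455,.122])@np.c_[ex,ey,n]
m=(abs(q[:,0])<.03)&(abs(q[:,1])<.04)&(q[:,2]>.02)&(q[:,2]<.07);print(m.sum(),np.percentile(q[m],[2,50,98],axis=0).round(4) if m.sum() else'')
E
```

```text
time: 12.5
position: [0.483, 0.3404, 0.1479]
orientation: [0.762, -0.574, 0.18, -0.24]
ft_force: [-0.3, -0.4, -1.4]
gripper_width: 0.214
grasp_force: 30.0
t 12.5 shift [ 0.0006  0.0001 -0.0001] rot [-0.001 -0.002 -0.001] deg 0.1 in mouth frame [-0.0005  0.0001  0.0319] w 0.214 f [-0.3 -0.4 -1.4] n [-0.551 -0.158  0.819] q [-0.96  0.53  0.11  2.41  2.39  0.42  0.17]
time: 13.2
position: [0.4484, 0.3314, 0.1996]
orientation: [0.762, -0.573, 0.18, -0.242]
ft_force: [0.7, 1.2, -0.3]
gripper_width: 0.413
grasp_force: 0.0
t 13.2 shift [ 0.0113  0.0022 -0.0161] rot [-0.003  0.    -0.003] deg 0.2 in mouth frame [-0.0001  0.001   0.0948] w 0.413 f [ 0.7  1.2 -0.3] n [-0.551 -0.158  0.819] q [-1.14  0.4   0.26  2.44  2.24  0.32  0.3 ]
13.25 [[ 0.278 -0.787  0.551  0.448]
 [-0.961 -0.226  0.162  0.331]
 [-0.003 -0.574 -0.819  0.2  ]
 [ 0.     0.     0.     1.   ]] [-1.13  0.41  0.26  2.44  2.24  0.32  0.3 ] [[ 0.     0.966  0.26   0.072]
 [ 1.     0.    -0.     0.   ]
 [-0.     0.26  -0.966 -0.147]
 [ 0.     0.     0.     1.   ]]
1683 [[-0.0111 -0.0229  0.0253]
 [-0.0015 -0.0052  0.0504]
 [ 0.0081  0.0193  0.0519]]
```

The tail stands 50.5 mm out of the reader collar, so the cartridge is seated on the carriage. Now close the fingers and press.

```bash
python3 -m pendant '[[0,[-0.0008,-0.0015,-0.001],[0,0,0]],[0,[0,0,0],[0,0,0]],[0,[0,0,0],[0,0,0]],[0,[0.0055,0.0016,-0.0082],[0,0,0]],[0,[0.0055,0.0016,-0.0082],[0,0,0]],[0,[0.0055,0.0016,-0.0082],[0,0,0]],[0,[0,0,0],[0,0,0]]]'
python3 go.py .5010 .3455 16 .0235
```

```text
time: 13.95
position: [0.4649, 0.3336, 0.1721]
orientation: [0.762, -0.574, 0.18, -0.24]
ft_force: [0.4, 1.2, 2.3]
gripper_width: 0.008
grasp_force: 0.8
t 13.95 shift [ 0.0231  0.0082 -0.0309] rot [-0.    -0.002 -0.   ] deg 0.1 in mouth frame [-0.0023 -0.0015  0.0629] w 0.008 f [0.4 1.2 2.3] n [-0.551 -0.158  0.819] q [-1.03  0.47  0.16  2.43  2.33  0.37  0.22]
```

```bash
python3 -m pendant '[[0,[0.0055,0.002,-0.0078],[0,0,0]],[0,[0.0055,0.0016,-0.0082],[0,0,0]],[0,[0.0055,0.0016,-0.0082],[0,0,0]],[0,[0.0028,0.0008,-0.0041],[0,0,0]],[0,[0,0,0],[0,0,0]],[0,[0,0,0],[0,0,0]]]'
python3 go.py .5010 .3455 16 .0235
```

```text
time: 14.55
position: [0.4833, 0.3393, 0.1448]
orientation: [0.762, -0.574, 0.18, -0.24]
ft_force: [-3.4, -2.0, 3.7]
gripper_width: 0.004
grasp_force: 2.4
t 14.55 shift [ 0.0048  0.0025 -0.0035] rot [-0.001 -0.002 -0.001] deg 0.1 in mouth frame [-0.0023 -0.0011  0.0294] w 0.004 f [-3.4 -2.   3.7] n [-0.551 -0.158  0.819] q [-0.96  0.54  0.1   2.41  2.4   0.42  0.16]
```

```bash
python3 -m pendant '[[0,[0.0017,0.0005,-0.0025],[0,0,0]],[0,[0.0011,0.0003,-0.0016],[0,0,0]],[0,[0.0006,0.0002,-0.0008],[0,0,0]],[0,[0,0,0],[0,0,0]]]'
python3 go.py .5010 .3455 16 .0235
```

```text
time: 14.95
position: [0.4864, 0.3404, 0.1401]
orientation: [0.762, -0.574, 0.18, -0.24]
ft_force: [-5.6, -3.4, 8.5]
gripper_width: 0.003
grasp_force: 5.1
t 14.95 shift [0.0016 0.0014 0.0011] rot [-0.001 -0.001 -0.001] deg 0.1 in mouth frame [-0.0022 -0.0009  0.0237] w 0.003 f [-5.6 -3.4  8.5] n [-0.551 -0.158  0.819] q [-0.94  0.55  0.09  2.41  2.41  0.43  0.16]
```

Force is just starting to rise; one more millimetre to be sure of the stop.

```bash
python3 -m pendant '[[0,[0.0006,0.0002,-0.0008],[0,0,0]],[0,[0,0,0],[0,0,0]]]'
python3 go.py .5010 .3455 16 .0235
```

```text
time: 15.15
position: [0.4864, 0.3404, 0.1399]
orientation: [0.762, -0.574, 0.18, -0.24]
ft_force: [-12.9, -6.0, 21.2]
gripper_width: 0.009
grasp_force: 12.6
t 15.15 shift [0.0016 0.0014 0.0013] rot [-0.001 -0.001 -0.002] deg 0.1 in mouth frame [-0.0023 -0.0009  0.0235] w 0.009 f [-12.9  -6.   21.2] n [-0.551 -0.158  0.819] q [-0.94  0.55  0.09  2.41  2.41  0.44  0.15]
```

At the stop. Retreat and measure.

```bash
python3 -m pendant '[[0,[-0.0055,-0.0016,0.0082],[0,0,0]],[0,[-0.011,-0.0032,0.0164],[0,0,0]],[0,[-0.017,-0.005,0.025],[0,0,0]],[0,[-0.017,-0.005,0.025],[0,0,0]],[0,[0,0,0],[0,0,0]],[0,[0,0,0],[0,0,0]],[0,[0,0,0],[0,0,0]]]'
python3 go.py .5010 .3455 16 .12; python3 w.py w6
python3 - <<'E'
from h import *
import pickle
T,im=pickle.load(open("w6.pkl","rb"));P=cloud(im,T@np.array(im["T_tool_cam"]))
y=np.radians(16);t=np.radians(35)
n=np.array([-np.sin(t)*np.cos(y),-np.sin(t)*np.sin(y),np.cos(t)]);ex=np.array([np.cos(t)*np.cos(y),np.cos(t)*np.sin(y),np.sin(t)]);ey=np.cross(n,ex)
q=(P.reshape(-1,3)-[.501,.3455,.122])@np.c_[ex,ey,n]
m=(abs(q[:,0])<.02)&(abs(q[:,1])<.03)&(q[:,2]>.006)&(q[:,2]<.07);print(m.sum(),np.percentile(q[m],[2,50,98],axis=0).round(4) if m.sum() else'')
E
```

```text
time: 15.85
position: [0.4374, 0.3266, 0.2134]
orientation: [0.762, -0.574, 0.18, -0.24]
ft_force: [0.2, -0.4, -0.4]
gripper_width: 0.001
grasp_force: 0.0
t 15.85 shift [-0.0026 -0.0001  0.0069] rot [-0.001 -0.001 -0.001] deg 0.1 in mouth frame [-0.0019 -0.0007  0.1129] w 0.001 f [ 0.2 -0.4 -0.4] n [-0.551 -0.158  0.819] q [-1.21  0.37  0.33  2.45  2.17  0.28  0.36]
15.9 [[ 0.277 -0.788  0.55   0.437]
 [-0.961 -0.226  0.16   0.327]
 [-0.001 -0.573 -0.819  0.213]
 [ 0.     0.     0.     1.   ]] [-1.21  0.37  0.33  2.45  2.17  0.28  0.37] [[ 0.     0.966  0.26   0.072]
 [ 1.     0.    -0.     0.   ]
 [-0.     0.26  -0.966 -0.147]
 [ 0.     0.     0.     1.   ]]
980 [[-0.0112 -0.0226  0.0074]
 [-0.0018 -0.0028  0.0148]
 [ 0.0084  0.0189  0.0162]]
```

View pics/w6.png

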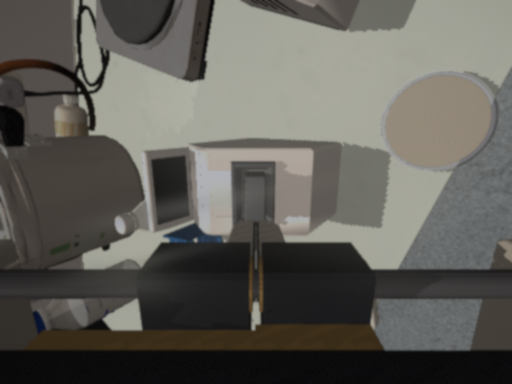

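The tail stands 14.8 mm out of the collar at about (255,195), so the catch is holding at 0.036. The gripper is clear and the dish has not moved.

```bash
python3 -c "
from bench import ctrl
print(ctrl.close_job())"
```

```text
the job is handed in; nothing more can be done
None
```

The cartridge is in the reader bay and held by the catch, with its tail measured 14.8 mm out of the collar (15 mm nominal). The gripper is clear, and the job was handed in at about 16 s; no verdict was shown.

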